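# Turn a square socket over onto its storage stub

### The job

Two of the square aluminium sockets are already stored mouth-down on their stub posts; turn the third one, which stands mouth-up on the bench, over in two quarter turns: first lay it down on one of its sides on the bench and let go, then take it again and set it mouth-down over the empty stub post, seated on the stand's plate. Leave the two stored sockets where they are.

Things in the scene. Friction and masses are not known exactly. Their poses are not given: they have to be found in the camera images.
- socket: Socket to turn over: square aluminium cup 52 x 52 mm, 66 mm long, 4 mm walls and end, mouth 44 mm, about 0.2 kg. Starts mouth-up in the row nearest the robot, with a round cup and a taller square through-tube (85 mm), some 230 mm apart, any order. Origin: centre of the closed end's outer face; z axis out of the mouth (up at start), x, y normal to its sides. On its side its axis is 26 mm up.
- empty_stand: Empty stand, fixed: steel plate 90 x 90 x 6 mm with a round post, 18 mm across, in its middle, top 36 mm above the bench. One of three alike in the row beyond the socket, about 210 mm apart, any order; the one with nothing on it. Origin: centre of the plate's underside, at bench height, z up. The inverted socket (any yaw) clears the post by 13 mm all round; its closed end then is 72 mm up.
- stored_1: A socket of the same size already stored mouth-down over another stub post, loose; leave it there. Origin: centre of its rim, on the stand's plate (6 mm above the bench); z up.
- stored_2: The second socket already stored mouth-down over the remaining stub post, loose; leave it there. Origin: centre of its rim, on the stand's plate (6 mm above the bench); z up.

How it is judged:
By the outcome, as a careful person would: the job done as asked, in the order asked, and still so for the second after the job is handed in, with the robot touching nothing.
It also fails if it takes over 62 s, if anything falls off the work surface, if the arm or the gripper's body presses on something with over 40 N, if the wrist force passes 120 N, or if a joint passes its speed limit or range.

### The arm

A 6-joint arm with a two-finger parallel gripper is mounted at the origin on the work surface. World frame = base frame: x ahead of the robot, y to its left, z up, the work surface at z = 0. Lengths are in m, angles in rad, forces in N, time in s.
With the tool pointing down it reaches from about 0.425 to 0.95 m from the base axis. Payload 14.7 kg.
Tool frame: the origin (TCP) lies on the centre line of the jaws, within the pads' length; the fingertips stand 17 mm ahead of it and the grasp point (between the pads) lies 2 mm behind it; z points along the fingers, y is the line along which they close (so a half turn about z gives the same grasp; the last joint's range is limited). The gripper opens to 85 mm and grips with 20 to 120 N. Pads are 22 mm wide; open, the fingers measure 114 mm over their backs; the gripper's body (76 mm by 85 mm) begins 54 mm behind the grasp point. The pads swing forward as they close: fully open they stand 13 mm farther back than shut.
Start: joints at [1.118, 0.48, 1.596, -0, 1.065, -0.047], TCP at [0.257, 0.597, 0.248] pointing down, gripper open.
Joint ranges: [-2.75, 2.75], [-0.82, 2.05], [0.23, 2.67], [-1.56, 4.7], [0.09, 2.69], [-2.92, 2.92]. Speed limits (rad/s): [1.89, 1.89, 2.39, 3.01, 3.01, 3.01].

### API

Orientations are given as a unit quaternion [w, x, y, z].
In Python, from workcell import env gives the robot as it stands.
- The arm moves only by the tool inch_along, called as a command line: name --pt "numbers of a row" for each row, then --argument value for the rest. Schema: {"type":"object","properties":{"segments":{"type":"array","items":{"type":"array","items":{"type":"number"},"minItems":6,"maxItems":6},"minItems":1,"maxItems":12},"jaw":{"type":"number"},"clamp_n":{"type":"number"},"only":{"type":"string"},"quiet":{"type":"boolean"},"lines":{"type":"string"}},"required":["segments"],"additionalProperties":false}. segments is a list of rows, 1 to 12 of them, each of 6 numbers: dx, dy, dz in units of 20 mm, then a rotation vector rx, ry, rz in units of 0.05 rad; each row is the pose to reach, as a shift and turn from the pose commanded when the call began, along the tool's axes at that moment; what a row does not reach only later rows make up. A row lasts 1/8 s, in which the tool goes at most 0.0625 m and 0.188 rad, less where a joint would pass 70% of its speed; a pose out of reach is approached as far as the arm can. jaw is the finger opening in m, set as the call begins (left out keeps the last). The fingers move at their own pace and stop on an object; clamp_n is the grip in N (left out, the last holds). Time passes only in rows, so rows that do not move let the fingers close. The tool returns the time, the measured TCP pose, the force, the opening and the grip force at its end. only (a regular expression) keeps the lines of the reply that match it, lines (a string "A,B") keeps lines A to B, and quiet returns only ok. Input that does not fit is refused with a message, and nothing moves.
- env.read_state(): the state, without advancing time (a new reading comes with each control period).
- env.camera(name): name is "scene" or "top" or "wrist"; returns the picture (480x640x3 uint8, red, green, blue); there is no depth.
- env.camera_params(name): a dict with "intrinsics" (3x3 intrinsics, pixels), "pose" (4x4, takes a point from camera to world coordinates). Camera axes: x right, y up, looking along -z (the intrinsics and any distortion apply to the point x, -y, -z); pixel columns grow to the right and rows downward; lengths in m; the calibration is good to about 2 mm. The wrist camera is an equidistant fisheye: a pixel r from the principal point sees the ray r / f radians off the axis. A picture is of the moment at which its call begins: read the wrist's pose just before it. camera_params takes no time and is no camera call; for the wrist camera it gives the pose at the moment of the call.
- env.finish_job(): hands the job in; it is judged then, once.
The state is a dict: "time": time; "joint_positions": joint angles; "dq": joint speeds; "joint_torque": joint torques, N m; "tool_pos": TCP position; "ee_rot": TCP orientation; "wrist_force": force on the tool from outside, world axes, zero at the start; "torque": the same for the moment, N m; "grip_width": finger opening in m; "grasp_force": force on a finger pad.
Only numpy, scipy, OpenCV 4.12 (cv2) and the standard library are available. Lean on these libraries where they do the work, as an engineer would, in place of code of your own. Each camera call takes 0.05 s, during which the arm holds its last target. There are 200 camera calls.

## Working session

There is one attempt and no reset: what is moved stays moved. The work goes in short steps, Python scripts to look and compute and a tool call to move; the robot and the scene stay as the last step left them, time stands still between calls to the robot, and variables do not carry over. Pictures are saved under pics/ and viewed, at most 10 in all, crops included, and the job is handed in when it is done.

```bash
ls; mkdir -p pics; python3 - <<'E'
from workcell import env
import cv2,numpy as np
np.set_printoptions(precision=4,suppress=True)
for n in("scene","top"):
    im=env.camera(n); cv2.imwrite(f"pics/{n}0.png",im[:,:,::-1])
    p=env.camera_params(n); print(n,p)
s=env.read_state(); print(s)
E
```

```text
pics
workcell.py
scene {'intrinsics': array([[472.5134,   0.    , 321.4929],
       [  0.    , 472.5134, 238.2348],
       [  0.    ,   0.    ,   1.    ]]), 'pose': array([[ 0.0648, -0.7019,  0.7094,  1.0161],
       [ 0.9979,  0.0448, -0.0468, -0.0124],
       [ 0.001 ,  0.7109,  0.7033,  0.5153],
       [ 0.    ,  0.    ,  0.    ,  1.    ]])}
top {'intrinsics': array([[506.9793,   0.    , 324.4686],
       [  0.    , 506.9793, 229.7915],
       [  0.    ,   0.    ,   1.    ]]), 'pose': array([[ 0.0197,  0.9883, -0.1511,  0.452 ],
       [-0.9998,  0.0197, -0.0015,  0.0183],
       [ 0.0015,  0.1511,  0.9885,  0.7283],
       [ 0.    ,  0.    ,  0.    ,  1.    ]])}
{'time': 0.1, 'joint_positions': array([ 1.1184,  0.4808,  1.5968,  0.    ,  1.0651, -0.0466]), 'dq': array([-0.0001, -0.0005, -0.0022, -0.0008,  0.001 ,  0.0015]), 'joint_torque': array([  0.0013, -95.2253, -43.1038,   0.0001,   0.0054,   0.0001]), 'tool_pos': array([0.2564, 0.5969, 0.2477]), 'ee_rot': array([-0.0001,  0.2015,  0.9795, -0.0005]), 'wrist_force': array([0.022 , 0.1171, 0.4607]), 'torque': array([0.0215, 0.0579, 0.0012]), 'grasp_force': 0.0, 'grip_width': 0.08536559048055511}
```

View pics/scene0.png

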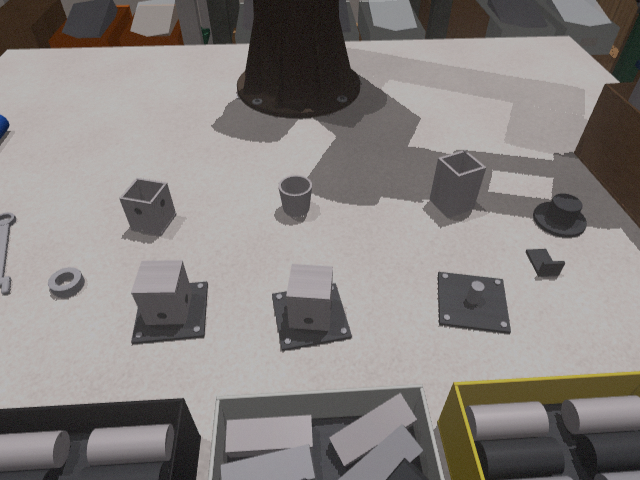

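View pics/top0.png

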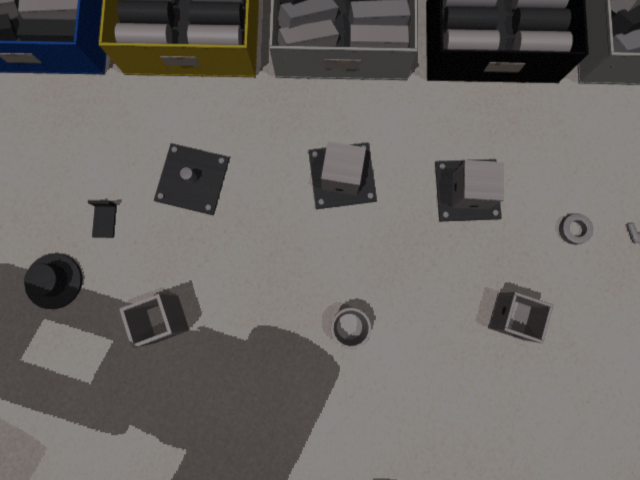

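The scene view shows the socket mouth-up at about (148,207), the round cup at (296,195), the tall tube at (458,185), the stored sockets at (163,290) and (311,295), and the empty stand at (474,302). In the top view the socket is at (521,318), the tube at (147,320) and the empty stand at (192,178).

```bash
python3 - <<'E'
import cv2,numpy as np
t=cv2.imread("pics/top0.png");s=cv2.imread("pics/scene0.png")
def c(im,x,y,w=80,h=60):
    return cv2.resize(cv2.convertScaleAbs(im[y:y+h,x:x+w],alpha=1.3),(400,300),interpolation=cv2.INTER_CUBIC)
a=np.vstack([np.hstack([c(t,480,280),c(s,110,178)]),np.hstack([c(t,150,140,100,75),c(s,430,265,100,75)])])
cv2.imwrite("pics/crops.png",a)
E
```

```text
(no output)
```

View pics/crops.png

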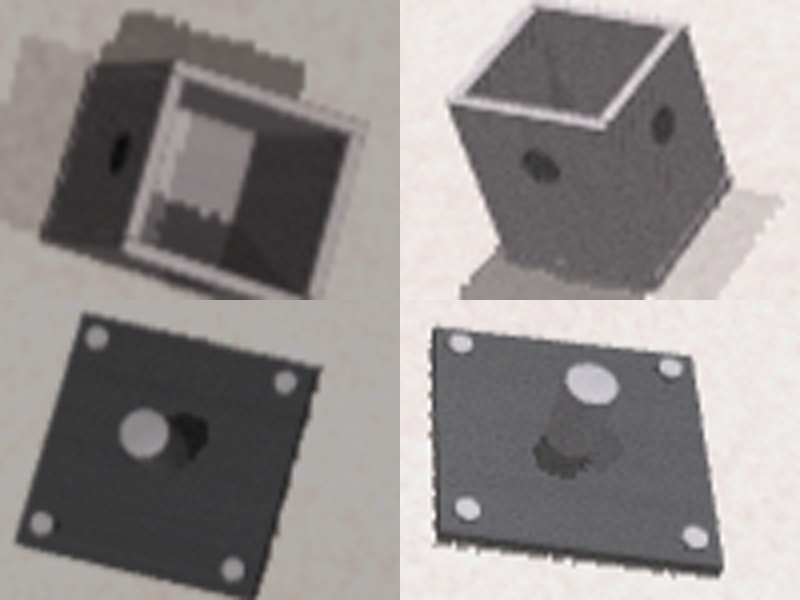

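The top crops show the socket's rim corners at full-image (515,292), (553,304), (505,330), and in the scene view at (136,179), (168,183), (151,204), (120,199). The post top is at top (186,173) / scene (478,286), and the plate's four bolts are visible in both views.

```bash
cat > h.py <<'E'
import numpy as np
from workcell import env
np.set_printoptions(precision=4,suppress=True)
P={n:env.camera_params(n) for n in("scene","top")}
def ray(n,px):
    K,T=P[n]["intrinsics"],P[n]["pose"]
    d=np.array([(px[0]-K[0,2])/K[0,0],-(px[1]-K[1,2])/K[1,1],-1])
    d=T[:3,:3]@d; return T[:3,3],d/np.linalg.norm(d)
def plane(n,px,z):
    o,d=ray(n,px); return o+d*(z-o[2])/d[2]
def tri(a,b):
    A=0;B=0;L=[]
    for n,p in(("top",a),("scene",b)):
        o,d=ray(n,p);M=np.eye(3)-np.outer(d,d);A=A+M;B=B+M@o;L.append((o,M))
    x=np.linalg.solve(A,B); return x,max(np.linalg.norm(M@(x-o)) for o,M in L)
E
python3 - <<'E'
from h import *
f=lambda p,o,s:((np.array(p)+.5)/s-.5+o)
S=[((175,60),(205,128)),((368,122),(50,103)),((125,250),(290,25)),((322,312),(130,5))]
c=[]
for a,b in S:
    x,e=tri(f(a,(480,280),5),f(b,(110,178),5)); print("rim",x,e); c.append(x)
c=np.array(c);print("ctr",c.mean(0),"BC mid",(c[1]+c[2])/2)
d=c[0]-c[1];print("edge",np.linalg.norm(c[0]-c[1]),np.linalg.norm(c[0]-c[2]),"yaw AB",np.degrees(np.arctan2(d[1],d[0])))
d=c[0]-c[2];print("yaw CA",np.degrees(np.arctan2(d[1],d[0])))
x,e=tri(f((144,133),(150,140),4),f((192,83),(430,265),4));print("post",x,e)
B=[((97,37),(296,237)),((286,82),(67,208)),((41,223),(271,68)),((233,270),(60,43))]
b=[]
for a,q in B:
    x,e=tri(f(a,(150,140),4),f(q,(430,265),4));print("bolt",x,e);b.append(x)
print(np.mean(b,0))
# stored tops, approx corners in the top view onto z=.072
for p in [(326,144),(366,145),(363,184),(323,188),(464,161),(502,161),(503,202),(467,205)]: print(plane("top",p,.072))
for p in [(122,305),(158,293),(171,331),(137,344)]: print("tube",plane("top",p,.085))
print("cup",plane("top",(351,326),.06))
E
```

```bash
cat >> h.py <<'E'
from scipy.spatial.transform import Rotation as Ro
def pose(G,az,tilt):
    "grasp point G, azimuth of outward direction u (deg), tilt outward from straight down (deg)"
    a,t=np.radians([az,tilt]); u=np.array([np.cos(a),np.sin(a),0]);k=np.array([0,0,1.])
    z=np.sin(t)*u-np.cos(t)*k; y=np.array([-np.sin(a),np.cos(a),0])
    return np.array(G)+.002*z, np.c_[np.cross(y,z),y,z]
def now():
    s=env.read_state();q=s["ee_rot"];return s,s["tool_pos"],Ro.from_quat(q[[1,2,3,0]]).as_matrix()
def to(*W):
    s,p,R=now()
    print("t %.2f j"%s["time"],s["joint_positions"],"p",p,"F",s["wrist_force"],"w",s["grip_width"],s["grasp_force"])
    for G,az,t in W:
        P_,Q=pose(G,az,t); print(R.T@(P_-p),Ro.from_matrix(R.T@Q).as_rotvec())
E
python3 -c "
from h import *
to(((.48,.35,.26),-20,0),((.5,-.1,.26),-17.3,0))"
```

```text
t 0.10 j [ 1.1184  0.4808  1.5968  0.      1.0651 -0.0466] p [0.2564 0.5969 0.2477] F [0.022  0.1171 0.4607] w 0.08536559048055511 0.0
[-0.3029 -0.1386 -0.0101] [-0.0011 -0.0001 -0.0568]
[-0.4989 -0.5441 -0.0097] [-0.0011 -0.0001 -0.1039]
```

Careful with the scale: shifts go in units of 20 mm and turns go in units of 0.05 rad. That gives: -0.54 m is -27, -0.5 m is -25, -0.1 rad is -2.

inch_along --pt "-15 -7 -0.5 0 0 -1" --pt "-15 -7 -0.5 0 0 -1" --pt "-15 -7 -0.5 0 0 -1" --pt "-15 -7 -0.5 0 0 -1" --pt "-15 -7 -0.5 0 0 -1" --pt "-25 -27 -0.5 0 0 -2" --pt "-25 -27 -0.5 0 0 -2" --pt "-25 -27 -0.5 0 0 -2" --pt "-25 -27 -0.5 0 0 -2" --pt "-25 -27 -0.5 0 0 -2" --pt "-25 -27 -0.5 0 0 -2" --pt "-25 -27 -0.5 0 0 -2" --jaw 0.085

```text
time: 1.6
tool_pos: [0.5005, -0.0739, 0.2583]
ee_rot: [0.0, 0.152, 0.988, 0.0]
wrist_force: [0.5, -1.3, -0.7]
grip_width: 0.0849
grasp_force: 0.0
```

```bash
python3 -c "
from h import *
to(((.5,-.1,.26),-17.3,0),((.50,-.25,.2),-17.3,-45),((.445,-.244,.13),-17.3,-45))"
```

```text
t 1.60 j [-0.2066  0.2678  1.9093  0.0001  0.9644 -1.4716] p [ 0.5005 -0.0739  0.2583] F [ 0.4981 -1.2614 -0.7353] w 0.08489266105876989 0.0
[-0.0074 -0.025   0.0003] [ 0.0001  0.0001 -0.0039]
[-0.0511 -0.1681  0.0597] [ 0.0016  0.7855 -0.0037]
[ 0.0032 -0.1789  0.1297] [ 0.0016  0.7855 -0.0037]
```

In the tool's units: -0.168 m is -8.4, -0.05 m is -2.5, 0.785 rad is 15.7.

inch_along --pt "-2.5 -8.4 2.5 0 15.7 0" --pt "-2.5 -8.4 2.5 0 15.7 0" --pt "-2.5 -8.4 2.5 0 15.7 0" --pt "-2.5 -8.4 2.5 0 15.7 0" --pt "-2.5 -8.4 2.5 0 15.7 0" --pt "-2.5 -8.4 2.5 0 15.7 0" --pt "-2.5 -8.4 2.5 0 15.7 0" --jaw 0.085

```text
time: 2.48
tool_pos: [0.498, -0.2466, 0.2098]
ee_rot: [-0.376, 0.14, 0.914, 0.058]
wrist_force: [-0.3, -0.4, -0.6]
grip_width: 0.085
grasp_force: 0.0
```

```bash
python3 - <<'E'
from h import *
import cv2
to(((.50,-.25,.2),-17.3,-45),((.445,-.244,.12),-17.3,-45),((.445,-.244,.044),-17.3,-45))
print(env.camera_params("wrist")); cv2.imwrite("pics/w1.png",env.camera("wrist")[:,:,::-1])
E
```

```text
t 2.48 j [-0.4495  0.8278  1.2908 -0.1045  1.797  -1.6972] p [ 0.498  -0.2466  0.2098] F [-0.2787 -0.4042 -0.5982] w 0.08496467558787305 0.0
[-0.009  -0.0026  0.0069] [ 0.0019  0.005  -0.0023]
[-0.0267 -0.0134  0.1019] [ 0.0019  0.005  -0.0023]
[-0.0802 -0.0134  0.1559] [ 0.0019  0.005  -0.0023]
{'intrinsics': array([[371.6483,   0.    , 318.5145],
       [  0.    , 371.6483, 238.2884],
       [  0.    ,   0.    ,   1.    ]]), 'pose': array([[ 0.2987, -0.8585,  0.4167,  0.5261],
       [ 0.9543,  0.2687, -0.1306, -0.2557],
       [ 0.0002,  0.4367,  0.8996,  0.3561],
       [ 0.    ,  0.    ,  0.    ,  1.    ]])}
```

View pics/w1.png

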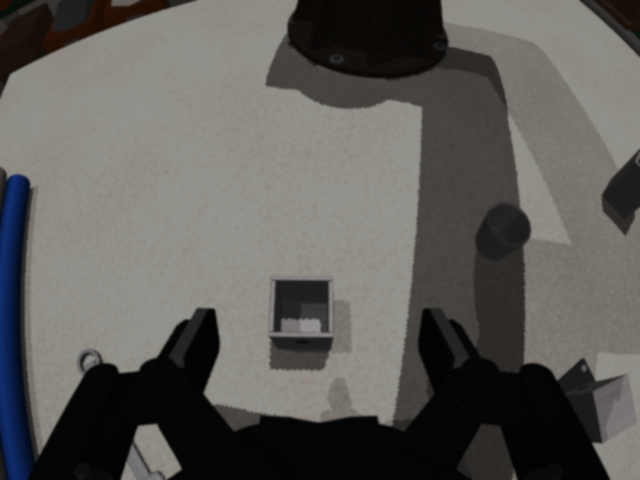

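The wrist view shows the socket mouth square between the jaws, with rim corners at about (269,277), (333,277), (334,337), (269,337), so the yaw is aligned.

```bash
cat >> h.py <<'E'
def wray(px,par):
    K,T=par["intrinsics"],par["pose"]; d=np.array([px[0]-K[0,2],px[1]-K[1,2]]);r=np.linalg.norm(d);th=r/K[0,0]
    v=np.array([d[0]/r*np.sin(th),-d[1]/r*np.sin(th),-np.cos(th)]); return T[:3,3],T[:3,:3]@v
def wplane(px,z,par=None):
    o,d=wray(px,par or env.camera_params("wrist")); return o+d*(z-o[2])/d[2]
E
python3 -c "
from h import *
c=np.array([wplane(p,.066) for p in((269,277),(333,277),(334,337),(269,337))]);print(c,c.mean(0),np.linalg.norm(c-np.roll(c,1,0),axis=1))
d=c[0]-c[1];print(np.degrees(np.arctan2(d[1],d[0])))
d=c[0]-c[3];print(np.degrees(np.arctan2(d[1],d[0])))
"
```

```text
[[ 0.4135 -0.2638  0.066 ]
 [ 0.4293 -0.2128  0.066 ]
 [ 0.4775 -0.2278  0.066 ]
 [ 0.4626 -0.2768  0.066 ]] [ 0.4457 -0.2453  0.066 ] [0.0508 0.0533 0.0505 0.0513]
-107.18647674206859
165.08260420984834
```

```bash
python3 -c "
from h import *
to(((.4455,-.245,.042),-17.2,-45))"
```

```text
t 2.52 j [-0.4496  0.8276  1.2905 -0.1045  1.7976 -1.6972] p [ 0.498  -0.2467  0.21  ] F [ 0.7067 -0.9691 -0.1706] w 0.08472272430773875 0.0
[-0.0823 -0.0141  0.157 ] [ 0.0031  0.0048 -0.0036]
```

inch_along --pt "-4 -0.65 3 0 0 0" --pt "-4 -0.65 3 0 0 0" --pt "-4.05 -0.725 5.5 0 0 0" --pt "-4.05 -0.725 7.85 0 0 0" --pt "-4.05 -0.725 7.85 0 0 0" --pt "-4.05 -0.725 7.85 0 0 0" --jaw 0.085

```text
time: 3.28
tool_pos: [0.4434, -0.2451, 0.0414]
ee_rot: [-0.377, 0.141, 0.914, 0.058]
wrist_force: [0.8, -0.8, 0.6]
grip_width: 0.0852
grasp_force: 0.0
```

```bash
python3 -c "
from h import *
to(((.4455,-.245,.042),-17.2,-45))"
```

```text
t 3.27 j [-0.4793  0.9691  1.4761 -0.1231  1.4712 -1.6821] p [ 0.4434 -0.2451  0.0414] F [ 0.848  -0.7597  0.6312] w 0.08521765779824772 0.0
[-0.001   0.0008  0.0002] [ 0.0035  0.0037 -0.0041]
```

Close on it with a moderate grip.

inch_along --pt "0 0 0 0 0 0" --pt "0 0 0 0 0 0" --pt "0 0 0 0 0 0" --pt "0 0 0 0 0 0" --pt "0 0 0 0 0 0" --pt "0 0 0 0 0 0" --pt "0 0 0 0 0 0" --pt "0 0 0 0 0 0" --jaw 0.03 --clamp_n 60

```text
time: 4.28
tool_pos: [0.4433, -0.2452, 0.0408]
ee_rot: [-0.377, 0.141, 0.914, 0.058]
wrist_force: [4.4, -1.4, 8.7]
grip_width: 0.0512
grasp_force: 63.2
```

```bash
python3 -c "
from h import *
to(((.4455,-.245,.042),-17.2,-45),((.4455,-.245,.15),-17.2,-45))"
```

```text
t 4.28 j [-0.4794  0.9708  1.4752 -0.1231  1.4718 -1.6821] p [ 0.4433 -0.2452  0.0408] F [ 4.4368 -1.4378  8.7042] w 0.05119442448875272 63.16438855603337
[-0.0005  0.0008 -0.0003] [ 0.0036  0.0024 -0.0042]
[ 0.0756  0.0008 -0.0768] [ 0.0036  0.0024 -0.0042]
```

In the tool's units: -0.075 m is -3.75, 0.075 m is 3.75.

inch_along --pt "3.75 0 -3.75 0 0 0" --pt "3.75 0 -3.75 0 0 0" --pt "3.75 0 -3.75 0 0 0" --clamp_n 60

```text
time: 4.65
tool_pos: [0.4439, -0.2456, 0.1489]
ee_rot: [-0.375, 0.141, 0.914, 0.057]
wrist_force: [-0.0, -0.7, -1.8]
grip_width: 0.0515
grasp_force: 63.1
```

```bash
python3 -c "
from h import *
to(((.455,-.40,.14),-38,0),((.455,-.40,.14),-38,45))"
```

```text
t 4.65 j [-0.4795  0.8303  1.464  -0.1227  1.6184 -1.7002] p [ 0.4439 -0.2456  0.1489] F [-0.006  -0.717  -1.7582] w 0.05154669582245958 63.10183170251548
[-0.0484 -0.1439 -0.0322] [-0.1403 -0.7705  0.3387]
[-0.0489 -0.1444 -0.0335] [ 0.     -1.5463  0.3964]
```

In the tool's units: -0.144 m is -7.2, -0.048 m is -2.4, -1.546 rad is -30.92.

inch_along --pt "-2.4 -7.2 -1.65 -2.8 -15.4 6.78" --pt "-2.4 -7.2 -1.65 -2.8 -15.4 6.78" --pt "-2.4 -7.2 -1.65 -2.8 -15.4 6.78" --pt "-2.4 -7.2 -1.65 -2.8 -15.4 6.78" --pt "-2.4 -7.2 -1.65 0 -30.92 7.92" --pt "-2.4 -7.2 -1.65 0 -30.92 7.92" --pt "-2.4 -7.2 -1.65 0 -30.92 7.92" --pt "-2.4 -7.2 -1.65 0 -30.92 7.92" --pt "-2.4 -7.2 -1.65 0 -30.92 7.92" --pt "-2.4 -7.2 -1.65 0 -30.92 7.92"

```text
time: 5.9
tool_pos: [0.4755, -0.4032, 0.1756]
ee_rot: [0.255, 0.308, 0.914, -0.076]
wrist_force: [0.7, 0.7, -1.4]
grip_width: 0.0515
grasp_force: 63.4
```

```bash
python3 -c "
from h import *
to(((.455,-.40,.14),-38,45),((.455,-.40,.04),-38,45))"
```

```text
t 5.90 j [-0.8088  0.3874  2.1756  1.1227  0.1109 -2.823 ] p [ 0.4755 -0.4032  0.1756] F [ 0.7256  0.679  -1.3865] w 0.051539654690452345 63.357042130082846
[ 0.0334 -0.0105  0.0229] [ 0.0263 -0.2471  0.0031]
[ 0.0847 -0.0124  0.1088] [ 0.0263 -0.2471  0.0031]
```

```bash
python3 -c "
from h import *
to(((.455,-.395,.2),-38,0),((.455,-.395,.2),-85,0),((.455,-.395,.2),-131,0),((.455,-.395,.2),-131,45))"
```

```text
t 5.90 j [-0.8088  0.3874  2.1756  1.1227  0.1109 -2.823 ] p [ 0.4755 -0.4032  0.1756] F [ 0.7256  0.679  -1.3865] w 0.051539654690452345 63.357042130082846
[ 0.0067 -0.0053 -0.0302] [0.0233 0.5383 0.0131]
[ 0.0067 -0.0053 -0.0302] [0.2429 0.4983 0.813 ]
[ 0.0067 -0.0053 -0.0302] [0.4546 0.3954 1.593 ]
[ 0.0065 -0.0067 -0.0308] [ 1.0228 -0.2041  1.2892]
```

In the tool's units: -0.03 m is -1.5, 0.007 m is 0.35, 0.538 rad is 10.76.

inch_along --pt "0.35 -0.25 -1.5 0.46 10.76 0.26" --pt "0.35 -0.25 -1.5 0.46 10.76 0.26" --pt "0.35 -0.25 -1.5 0.46 10.76 0.26" --pt "0.35 -0.25 -1.5 0.46 10.76 0.26"

```text
time: 6.4
tool_pos: [0.4534, -0.3947, 0.1983]
ee_rot: [0.074, 0.317, 0.945, -0.005]
wrist_force: [2.3, 1.1, -2.6]
grip_width: 0.0513
grasp_force: 63.4
```

```bash
python3 -c "
from h import *
to(((.455,-.395,.2),-38,0),((.455,-.395,.2),-85,0),((.455,-.395,.2),-131,0),((.455,-.395,.2),-131,45))"
```

```text
t 6.40 j [-0.8015  0.4077  1.8789  0.0888  0.7211 -1.7876] p [ 0.4534 -0.3947  0.1983] F [ 2.2711  1.1122 -2.5893] w 0.05130899477592183 63.35626635700464
[-0.0014  0.0008  0.0005] [0.0384 0.1428 0.0157]
[-0.0014  0.0008  0.0005] [0.0949 0.1191 0.8345]
[-0.0014  0.0008  0.0005] [0.1458 0.079  1.6356]
[-0.0014 -0.0006 -0.0001] [ 0.7723 -0.5196  1.4777]
```

inch_along --pt "0 0 0 1.9 2.38 16.6" --pt "0 0 0 1.9 2.38 16.6" --pt "0 0 0 1.9 2.38 16.6" --pt "0 0 0 1.9 2.38 16.6" --pt "0 0 0 1.9 2.38 16.6" --pt "0 0 0 2.92 1.58 32.72" --pt "0 0 0 2.92 1.58 32.72" --pt "0 0 0 2.92 1.58 32.72" --pt "0 0 0 2.92 1.58 32.72" --pt "0 0 0 2.92 1.58 32.72" --pt "0 0 0 2.92 1.58 32.72"

```text
time: 7.78
tool_pos: [0.4557, -0.3945, 0.1978]
ee_rot: [0.002, 0.909, 0.416, 0.003]
wrist_force: [0.5, 0.4, -1.5]
grip_width: 0.0516
grasp_force: 63.5
```

```bash
python3 -c "
from h import *
to(((.455,-.395,.2),-131,0),((.455,-.395,.13),-131,45),((.455,-.395,.04),-131,45))"
```

```text
t 7.78 j [-0.7662  0.4663  1.7639  0.0052  0.9062 -0.0568] p [ 0.4557 -0.3945  0.1978] F [ 0.5269  0.3745 -1.4636] w 0.05163113684228482 63.47193664871156
[-0.0009 -0.0002 -0.0002] [ 0.0054 -0.0038  0.003 ]
[-0.0026 -0.0006  0.0692] [ 0.0063 -0.7892  0.0007]
[-0.0029 -0.0011  0.1592] [ 0.0063 -0.7892  0.0007]
```

In the tool's units: 0.07 m is 3.5, 0.05 m is 2.5, -0.785 rad is -15.7.

inch_along --pt "0 0 1.5 0 -15.7 0" --pt "0 0 2.5 0 -15.7 0" --pt "0 0 3.5 0 -15.7 0" --pt "0 0 3.5 0 -15.7 0" --pt "0 0 3.5 0 -15.7 0" --pt "0 0 3.5 0 -15.7 0" --pt "0 0 3.5 0 -15.7 0"

```text
time: 8.65
tool_pos: [0.456, -0.3955, 0.1292]
ee_rot: [0.16, 0.842, 0.383, -0.344]
wrist_force: [-0.4, 0.6, -1.3]
grip_width: 0.0512
grasp_force: 63.4
```

```bash
python3 -c "
from h import *
to(((.455,-.395,.03),-131,45),((.455,-.395,.024),-131,45))"
```

```text
t 8.65 j [-0.3686  0.7485  1.7402 -0.82    1.1331  0.8956] p [ 0.456  -0.3955  0.1292] F [-0.3577  0.6078 -1.2977] w 0.05124378716064914 63.411998357623816
[ 0.0694 -0.0018  0.0729] [ 0.0057 -0.0071 -0.0039]
[ 0.0736 -0.0018  0.0771] [ 0.0057 -0.0071 -0.0039]
```

In the tool's units: 0.073 m is 3.65, 0.069 m is 3.45, -0.006 rad is -0.12.

inch_along --pt "1.75 0 1.85 0 0 0" --pt "3.45 -0.1 3.65 0.1 -0.12 -0.06" --pt "3.45 -0.1 3.65 0.1 -0.12 -0.06" --pt "3.45 -0.1 3.65 0.1 -0.12 -0.06" --pt "3.45 -0.1 3.65 0.1 -0.12 -0.06"

```text
time: 9.28
tool_pos: [0.454, -0.3963, 0.0295]
ee_rot: [0.16, 0.841, 0.383, -0.348]
wrist_force: [0.6, -0.5, -1.0]
grip_width: 0.0513
grasp_force: 63.2
```

```bash
python3 - <<'E'
from h import *
import cv2
to(((.455,-.395,.026),-131,45),((.455,-.395,.024),-131,45))
im=env.camera("scene")[100:340,0:320]
cv2.imwrite("pics/s1.png",cv2.resize(im[:,:,::-1],(800,600),interpolation=2))
E
```

```text
t 9.28 j [-0.3688  0.9029  1.7446 -0.8847  1.0369  1.029 ] p [ 0.454  -0.3963  0.0295] F [ 0.5999 -0.4724 -0.9746] w 0.051328732099870586 63.20581912994385
[ 0.0036 -0.0001  0.0033] [ 0.0018  0.0006 -0.0016]
[ 0.005  -0.0001  0.0048] [ 0.0018  0.0006 -0.0016]
```

View pics/s1.png

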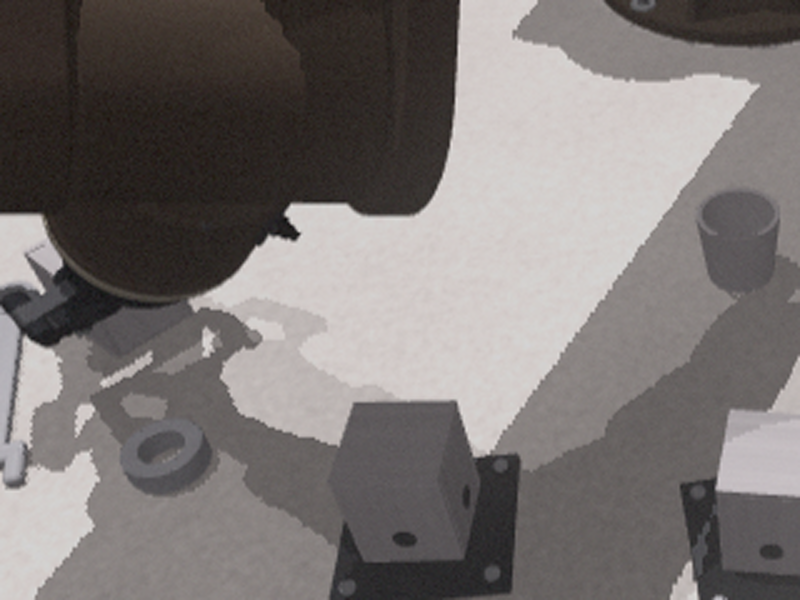

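The socket is held lying, seen just above the bench at crop (140,325). The ring at (165,455) is clear of it, and the wrench head at (5,300) lies near the outer finger, so I check its position.

```bash
python3 -c "
from h import *
for p in((5,218),(12,218),(14,222),(2,230),(6,290),(67,270)): print(plane('scene',p,.005))
s,p,R=now();print(p,R[:,1], p+.057*R[:,1],p-.057*R[:,1])"
```

```text
[ 0.4231 -0.482   0.005 ]
[ 0.4238 -0.4708  0.005 ]
[ 0.4337 -0.4638  0.005 ]
[ 0.4514 -0.4752  0.005 ]
[ 0.5751 -0.42    0.005 ]
[ 0.5429 -0.3476  0.005 ]
[ 0.4541 -0.3961  0.0294] [ 0.7549 -0.6558  0.0024] [ 0.4971 -0.4335  0.0295] [ 0.411  -0.3588  0.0293]
```

The wrench would lie under the opening finger, so I'll raise slightly and shift about 55 mm away from it.

```bash
python3 -c "
from h import *
to(((.455,-.395,.06),-131,45),((.445,-.34,.05),-131,45),((.445,-.34,.028),-131,45))"
```

```text
t 9.32 j [-0.3685  0.9031  1.7446 -0.8848  1.0369  1.0292] p [ 0.4541 -0.3961  0.0294] F [-0.3258  0.1259 -2.1355] w 0.05149664340870316 63.205894231796265
[-0.0206  0.     -0.0207] [ 0.002   0.0007 -0.0015]
[ 0.0111 -0.0436 -0.0384] [ 0.002   0.0007 -0.0015]
[ 0.0267 -0.0437 -0.0229] [ 0.002   0.0007 -0.0015]
```

inch_along --pt "-1 0 -1 0 0 0" --pt "0.55 -2.2 -1.9 0 0 0" --pt "0.55 -2.2 -1.9 0 0 0" --pt "1.335 -2.185 -1.145 0.04 0 -0.02" --pt "1.335 -2.185 -1.145 0.04 0 -0.02" --pt "1.335 -2.185 -1.145 0.04 0 -0.02"

```text
time: 10.07
tool_pos: [0.4434, -0.341, 0.0248]
ee_rot: [0.158, 0.84, 0.383, -0.349]
wrist_force: [-0.1, 0.1, -1.4]
grip_width: 0.0514
grasp_force: 63.3
```

```bash
python3 -c "
from h import *
to(((.445,-.34,.026),-131,45),((.445,-.34,.024),-131,45))"
```

```text
t 10.07 j [-0.2926  0.8948  1.8045 -0.8505  1.0326  1.0966] p [ 0.4434 -0.341   0.0248] F [-0.0962  0.144  -1.4209] w 0.05138620012644604 63.282984495162964
[ 0.0004  0.0005 -0.0001] [-0.0017  0.002   0.0012]
[0.0018 0.0005 0.0013] [-0.0017  0.002   0.0012]
```

In the tool's units: 0.0007 m is 0.035.

inch_along --pt "0.035 0 0.035 0 0 0" --pt "0.035 0 0.035 0 0 0" --pt "0.035 0 0.035 0 0 0"

```text
time: 10.45
tool_pos: [0.4438, -0.3406, 0.0244]
ee_rot: [0.159, 0.84, 0.383, -0.349]
wrist_force: [0.4, -0.4, -1.3]
grip_width: 0.0514
grasp_force: 63.3
```

inch_along --pt "0.035 0 0.035 0 0 0" --pt "0.035 0 0.035 0 0 0" --pt "0.035 0 0.035 0 0 0"

```text
time: 10.82
tool_pos: [0.4438, -0.3405, 0.0234]
ee_rot: [0.159, 0.84, 0.383, -0.349]
wrist_force: [-1.0, -0.2, -1.9]
grip_width: 0.0513
grasp_force: 63.3
```

inch_along --pt "0.035 0 0.035 0 0 0" --pt "0.035 0 0.035 0 0 0" --pt "0.035 0 0.035 0 0 0"

```text
time: 11.2
tool_pos: [0.4438, -0.3406, 0.0232]
ee_rot: [0.159, 0.84, 0.383, -0.35]
wrist_force: [1.0, 4.3, 11.7]
grip_width: 0.0513
grasp_force: 64.7
```

inch_along --pt "0.035 0 0.035 0 0 0" --pt "0.035 0 0.035 0 0 0" --pt "0.035 0 0.035 0 0 0"

```text
time: 11.58
tool_pos: [0.4437, -0.3406, 0.0232]
ee_rot: [0.159, 0.84, 0.383, -0.35]
wrist_force: [0.7, 9.3, 24.8]
grip_width: 0.0512
grasp_force: 66.1
```

Contact made. Release and back off along the tool axis.

inch_along --pt "-0.035 0 -0.035 0 0 0" --pt "-0.035 0 -0.035 0 0 0" --pt "-0.035 0 -0.035 0 0 0" --pt "-0.035 0 -0.035 0 0 0" --pt "-0.035 0 -0.035 0 0 0" --pt "-0.035 0 -0.035 0 0 0" --jaw 0.085

```text
time: 12.32
tool_pos: [0.4437, -0.3405, 0.0223]
ee_rot: [0.159, 0.84, 0.383, -0.349]
wrist_force: [-0.1, 1.1, 0.3]
grip_width: 0.0849
grasp_force: 0.0
```

inch_along --pt "0 0 -2.5 0 0 0" --pt "0 0 -5 0 0 0" --pt "-1.5 0 -8 0 0 0" --pt "-1.5 0 -8 0 0 0" --pt "-1.5 0 -8 0 0 0"

```text
time: 12.95
tool_pos: [0.5044, -0.271, 0.1567]
ee_rot: [0.159, 0.84, 0.383, -0.349]
wrist_force: [-0.3, -0.0, -0.8]
grip_width: 0.0848
grasp_force: 0.0
```

```bash
python3 -c "
from h import *
to(((.445,-.34,.2),-131,0),((.5,-.36,.25),-131,-45))"
```

```text
t 12.95 j [-0.1661  0.7356  1.6749 -0.6799  1.2884  0.9351] p [ 0.5044 -0.271   0.1567] F [-0.2839 -0.0403 -0.8387] w 0.08476511265412595 0.0
[-0.0935  0.0004  0.0353] [-0.0005  0.7868  0.0009]
[-0.1136  0.055  -0.0163] [-0.0009  1.5722  0.0007]
```

inch_along --pt "-4.65 0 -1 0 15.7 0" --pt "-4.65 0 -1 0 15.7 0" --pt "-4.65 0 -1 0 15.7 0" --pt "-4.65 0 -1 0 15.7 0" --pt "-4.65 0 -1 0 15.7 0" --pt "-4.65 0 -1 0 15.7 0"

```text
time: 13.7
tool_pos: [0.469, -0.3109, 0.2353]
ee_rot: [-0.001, 0.911, 0.413, -0.002]
wrist_force: [-0.3, 0.2, -0.3]
grip_width: 0.085
grasp_force: 0.0
```

```bash
python3 - <<'E'
from h import *
import cv2
to(((.44,-.347,.22),-131,0))
print(env.camera_params("wrist")["pose"]); cv2.imwrite("pics/w2.png",env.camera("wrist")[:,:,::-1])
cv2.imwrite("pics/t2.png",env.camera("top")[:,:,::-1]);cv2.imwrite("pics/s2.png",env.camera("scene")[:,:,::-1])
E
```

```text
t 13.70 j [-0.6377  0.3748  1.8104 -0.0031  0.9603  0.0826] p [ 0.469  -0.3109  0.2353] F [-0.2555  0.2329 -0.2737] w 0.08497896488731319 0.0
[-0.0462  0.002   0.0175] [-0.0037  0.0028 -0.0029]
[[ 0.7538  0.6203  0.2168  0.5246]
 [-0.6571  0.7137  0.2427 -0.2486]
 [-0.0042 -0.3254  0.9456  0.3592]
 [ 0.      0.      0.      1.    ]]
```

View pics/w2.png

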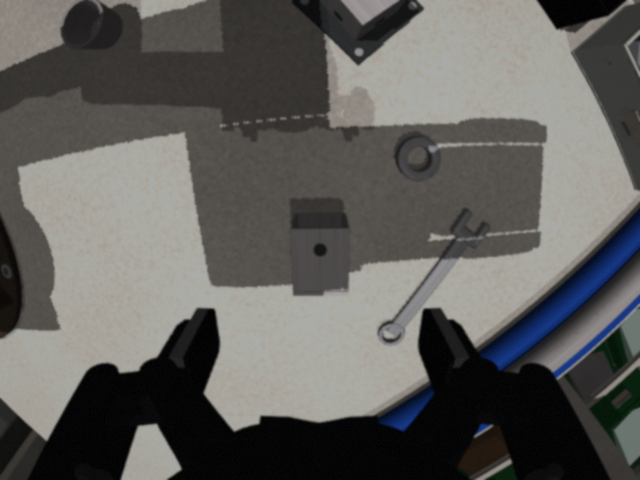

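The wrist view shows the socket lying with its mouth toward the image top; the top face corners are (291,228), (348,228), (349,295), (291,295), and the wrench eye is at (390,332).

```bash
python3 -c "
from h import *
c=np.array([wplane(p,.052) for p in((291,228),(348,228),(349,295),(291,295))]);print(c,c.mean(0),np.linalg.norm(c-np.roll(c,1,0),axis=1))
for i,j in((3,0),(2,1)):
  d=c[j]-c[i];print('mouth az',np.degrees(np.arctan2(d[1],d[0])))
print('wrench',wplane((390,332),.005),wplane((462,215),.005))
to((c.mean(0)-[0,0,.026],-131,0))
"
```

```text
[[ 0.4437 -0.3037  0.052 ]
 [ 0.4812 -0.3361  0.052 ]
 [ 0.4405 -0.3874  0.052 ]
 [ 0.3995 -0.352   0.052 ]] [ 0.4412 -0.3448  0.052 ] [0.0655 0.0495 0.0655 0.0541]
mouth az 47.5695250874899
mouth az 51.610739821287375
wrench [ 0.4325 -0.4781  0.005 ] [ 0.5744 -0.4166  0.005 ]
t 13.85 j [-0.6339  0.3749  1.8094 -0.004   0.9608  0.0833] p [ 0.4704 -0.3096  0.2356] F [0.4975 0.0593 0.5396] w 0.08506447810274752 0.0
[-0.045   0.0017  0.2118] [-0.0032  0.0035  0.0007]
```

```bash
python3 -c "
from h import *
to(((.385,-.41,.14),-130.7,-45))"
```

```text
t 13.85 j [-0.6339  0.3749  1.8094 -0.004   0.9608  0.0833] p [ 0.4704 -0.3096  0.2356] F [0.4975 0.0593 0.5396] w 0.08506447810274752 0.0
[-0.13    0.0016  0.0975] [-0.0012  0.7889 -0.0056]
```

Careful with the scale: shifts go in units of 20 mm and turns go in units of 0.05 rad. That gives: 0.05 m is 2.5, -0.13 m is -6.5, 0.788 rad is 15.76.

inch_along --pt "-6.5 0.1 2.5 0 15.76 -0.1" --pt "-6.5 0.1 2.5 0 15.76 -0.1" --pt "-6.5 0.1 2.5 0 15.76 -0.1" --pt "-6.5 0.1 4.85 0 15.76 -0.1" --pt "-6.5 0.1 4.85 0 15.76 -0.1" --pt "-6.5 0.1 4.85 0 15.76 -0.1" --pt "-6.5 0.1 4.85 0 15.76 -0.1" --jaw 0.075

```text
time: 14.72
tool_pos: [0.3873, -0.4091, 0.1399]
ee_rot: [-0.159, 0.84, 0.386, 0.346]
wrist_force: [0.5, -0.3, 0.0]
grip_width: 0.0755
grasp_force: 0.0
```

```bash
python3 -c "
from h import *
to(((.385,-.41,.14),-130.7,-45),((.385,-.41,.11),-130.7,-45),((.44,-.346,.026),-130.7,-45))"
```

```text
t 14.72 j [-1.2595  0.7232  1.7672  0.6931  1.2233 -0.989 ] p [ 0.3873 -0.4091  0.1399] F [ 0.497 -0.3    0.023] w 0.07547141992613508 0.0
[-0.0015 -0.0011  0.0004] [-0.001   0.0031  0.0009]
[-0.0227 -0.0011  0.0217] [-0.001   0.0031  0.0009]
[-0.022  -0.001   0.1408] [-0.001   0.0031  0.0009]
```

In the tool's units: 0.11 m is 5.5, 0.03 m is 1.5, 0.003 rad is 0.06.

inch_along --pt "-1.1 -0.05 1.5 0 0.06 0" --pt "-1.025 -0.05 3.5 0 0.06 0" --pt "-1.025 -0.05 5.5 0 0.06 0" --pt "-1.025 -0.05 6.975 0 0.06 0" --pt "-1.025 -0.05 6.975 0 0.06 0" --pt "-1.025 -0.05 6.975 0 0.06 0"

```text
time: 15.48
tool_pos: [0.4416, -0.3456, 0.0281]
ee_rot: [-0.159, 0.839, 0.386, 0.349]
wrist_force: [-0.2, 0.6, -0.1]
grip_width: 0.0751
grasp_force: 0.0
```

```bash
python3 -c "
from h import *
to(((.44,-.346,.028),-130.7,-45))"
```

```text
t 15.47 j [-1.1429  0.8743  1.8637  0.8635  1.0084 -1.1392] p [ 0.4416 -0.3456  0.0281] F [-0.1867  0.5707 -0.125 ] w 0.07511774639250947 0.0
[-0.0011 -0.0009  0.0011] [ 0.0007 -0.0012  0.0029]
```

In the tool's units: 0.001 m is 0.05.

inch_along --pt "0 0 0.05 0 0 0" --pt "0 0 0.05 0 0 0" --pt "0 0 0.05 0 0 0" --pt "0 0 0.05 0 0 0" --pt "0 0 0.05 0 0 0" --pt "0 0 0.05 0 0 0" --pt "0 0 0.05 0 0 0" --pt "0 0 0.05 0 0 0" --jaw 0.03 --clamp_n 60

```text
time: 16.48
tool_pos: [0.4414, -0.3455, 0.0269]
ee_rot: [-0.159, 0.839, 0.385, 0.35]
wrist_force: [-1.6, -2.1, 9.0]
grip_width: 0.0517
grasp_force: 55.8
```

```bash
python3 -c "
from h import *
to(((.44,-.346,.15),-130.7,-45))"
```

```text
t 16.48 j [-1.1444  0.8771  1.8644  0.8666  1.008  -1.1415] p [ 0.4414 -0.3455  0.0269] F [-1.6082 -2.0598  8.9901] w 0.051708227718656095 55.80298360437155
[ 0.0865 -0.0005 -0.0856] [ 0.0021 -0.0034  0.0004]
```

inch_along --pt "1.5 0 -1.5 0 0 0" --pt "4.3 0 -4.3 0 0 0" --pt "4.3 0 -4.3 0 0 0" --pt "6 0 -6 0 0 0" --pt "6 0 -6 0 0 0"

```text
time: 17.1
tool_pos: [0.4413, -0.3464, 0.1981]
ee_rot: [-0.158, 0.839, 0.386, 0.349]
wrist_force: [0.8, -0.3, -1.7]
grip_width: 0.0513
grasp_force: 57.6
```

```bash
python3 -c "
from h import *
to(((.44,-.346,.25),-130.7,0))"
```

```text
t 17.10 j [-1.1449  0.6043  1.8337  0.7572  1.2156 -0.8991] p [ 0.4413 -0.3464  0.1981] F [ 0.8072 -0.2913 -1.7087] w 0.05130497648547146 57.55541184917092
[ 0.035  -0.0009 -0.0356] [ 0.0048 -0.7869  0.0011]
```

inch_along --pt "1.75 0 -1.8 0.1 -15.74 0" --pt "1.75 0 -1.8 0.1 -15.74 0" --pt "1.75 0 -1.8 0.1 -15.74 0" --pt "1.75 0 -1.8 0.1 -15.74 0" --pt "1.75 0 -1.8 0.1 -15.74 0" --pt "1.75 0 -1.8 0.1 -15.74 0"

```text
time: 17.85
tool_pos: [0.4406, -0.3446, 0.2449]
ee_rot: [-0.003, 0.908, 0.419, -0.0]
wrist_force: [-0.1, -0.1, -1.7]
grip_width: 0.0516
grasp_force: 57.5
```

```bash
python3 -c "
from h import *
to(((.44,-.346,.25),-130.7,0),((.5376,-.065,.25),-100,0),((.6348,.2163,.25),-71,0))"
```

```text
t 17.85 j [-0.7192  0.3604  1.8062  0.0025  0.9807 -0.0142] p [ 0.4406 -0.3446  0.2449] F [-0.1378 -0.1292 -1.6933] w 0.051647389916706615 57.52551443874836
[-0.0015  0.0004 -0.0031] [-0.0056 -0.0021  0.004 ]
[ 0.2756 -0.1077 -0.0019] [-0.0049 -0.0036 -0.5318]
[ 0.5527 -0.2163 -0.0007] [-0.004  -0.0049 -1.038 ]
```

inch_along --pt "13.8 -5.4 0 0 0 -10.6" --pt "13.8 -5.4 0 0 0 -10.6" --pt "13.8 -5.4 0 0 0 -10.6" --pt "13.8 -5.4 0 0 0 -10.6" --pt "13.8 -5.4 0 0 0 -10.6" --pt "27.65 -10.8 0 0 0 -20.76" --pt "27.65 -10.8 0 0 0 -20.76" --pt "27.65 -10.8 0 0 0 -20.76" --pt "27.65 -10.8 0 0 0 -20.76" --pt "27.65 -10.8 0 0 0 -20.76" --pt "27.65 -10.8 0 0 0 -20.76"

```text
time: 19.23
tool_pos: [0.6369, 0.2169, 0.2461]
ee_rot: [-0.003, 0.581, 0.814, 0.001]
wrist_force: [0.6, -0.7, -0.9]
grip_width: 0.0517
grasp_force: 57.5
```

```bash
python3 -c "
from h import *
to(((.6348,.2163,.2),-71,0),((.6348,.2163,.2),-71,45))"
```

```text
t 19.23 j [ 0.2799  0.5153  1.5404  0.0072  1.0878 -0.0547] p [0.6369 0.2169 0.2461] F [ 0.6053 -0.6748 -0.9314] w 0.051689251624618564 57.51842865720391
[-0.0002 -0.0021  0.0481] [-0.0016 -0.0064 -0.0004]
[-0.0017 -0.0021  0.0475] [-0.0017 -0.7918  0.0003]
```

In the tool's units: 0.047 m is 2.35, 0.04 m is 2, -0.79 rad is -15.8.

inch_along --pt "0 -0.1 1.5 0 -15.8 0" --pt "0 -0.1 1.5 0 -15.8 0" --pt "0 -0.1 2 0 -15.8 0" --pt "0 -0.1 2.35 0 -15.8 0" --pt "0 -0.1 2.35 0 -15.8 0" --pt "0 -0.1 2.35 0 -15.8 0" --pt "0 -0.1 2.35 0 -15.8 0"

```text
time: 20.1
tool_pos: [0.6349, 0.213, 0.2016]
ee_rot: [0.31, 0.539, 0.751, -0.222]
wrist_force: [0.6, 0.1, -0.6]
grip_width: 0.0515
grasp_force: 57.6
```

```bash
python3 - <<'E'
from h import *
import cv2
to(((.6348,.2163,.2),-71,45))
print(env.camera_params("wrist")["pose"])
cv2.imwrite("pics/t3.png",env.camera("top")[:,:,::-1]);s=env.camera("scene")[:,:,::-1];cv2.imwrite("pics/s3.png",s)
w=env.camera("wrist")[:,:,::-1];cv2.imwrite("pics/w3.png",w)
a=np.hstack([cv2.resize(s[100:400,340:640],(400,400)),cv2.resize(cv2.imread("pics/t3.png")[60:360,0:300],(400,400))]);cv2.imwrite("pics/c3.png",a)
E
```

```text
t 20.10 j [ 0.6391  0.7225  1.5505 -0.778   1.2737  0.7078] p [0.6349 0.213  0.2016] F [ 0.6408  0.0921 -0.6294] w 0.05149150263931258 57.57562642917037
[0.0034 0.0009 0.0009] [-0.0031 -0.0028 -0.0033]
[[ 0.9465 -0.143  -0.2892  0.5878]
 [ 0.3226  0.4201  0.8482  0.3524]
 [ 0.0002 -0.8961  0.4438  0.2305]
 [ 0.      0.      0.      1.    ]]
```

View pics/c3.png

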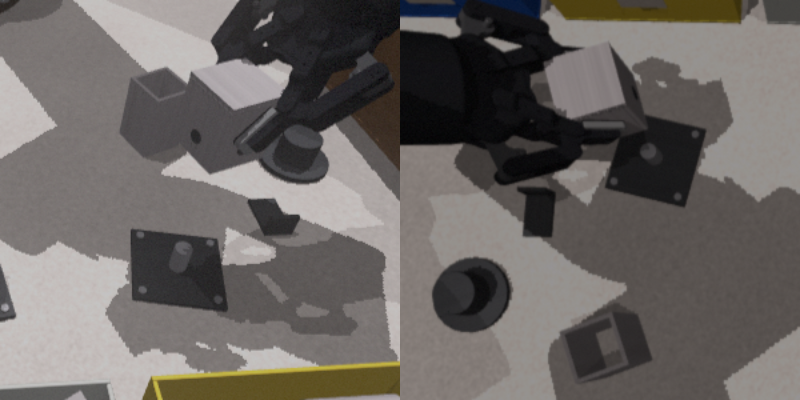

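The socket is held mouth-down above the stand, closed end up (scene crop (238,90), top crop (590,85)). I zoom in once to measure its axis.

```bash
python3 - <<'E'
import cv2,numpy as np
t=cv2.imread("pics/t3.png");s=cv2.imread("pics/s3.png")
c=lambda im,x,y:cv2.resize(cv2.convertScaleAbs(im[y:y+100,x:x+80],alpha=1.4),(400,500),interpolation=cv2.INTER_CUBIC)
cv2.imwrite("pics/c4.png",np.hstack([c(t,102,80),c(s,475,138)]))
E
```

```text
(no output)
```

View pics/c4.png

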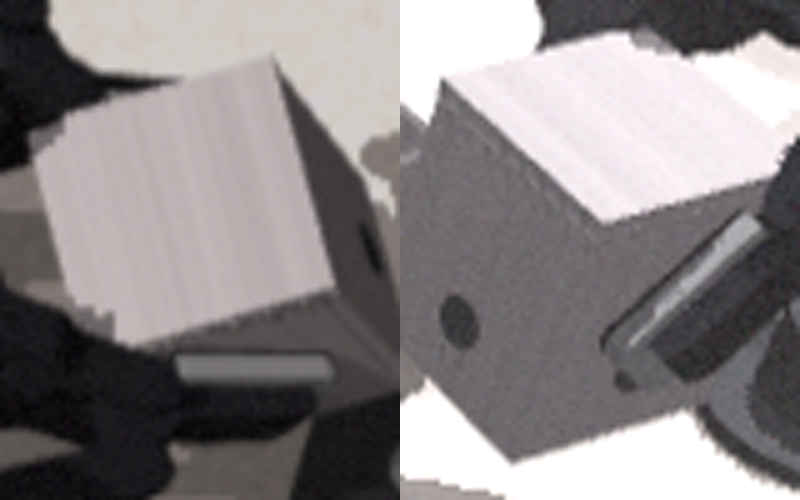

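```bash
python3 - <<'E'
from h import *
f=lambda p,o:((np.array(p)+.5)/5-.5+o)
o1,o2=(102,80),(475,138)
A,ea=tri(f((272,58),o1),f((205,222),o2));B,eb=tri(f((335,290),o1),f((42,80),o2));L,el=tri(f((365,182),o1),f((115,462),o2))
print(A,ea,B,eb,L,el,np.linalg.norm(A-B),np.linalg.norm(A-L))
d=A-B;d[2]=0;d/=np.linalg.norm(d);n=np.array([-d[1],d[0],0])
print("az AB",np.degrees(np.arctan2(d[1],d[0])),"ctr",(A+B)/2+.026*n)
for z in((A[2]+B[2])/2,.236): print("ctr plane",z,plane("top",f((180.5,209),o1),z))
s,p,R=now();print("G",p-.002*R[:,2]); ax=(A-L)/np.linalg.norm(A-L);print("axis",ax)
E
```

```text
[0.6685 0.1961 0.2346] 0.0011043590985570521 [0.6192 0.1799 0.2341] 0.0009781134870220337 [0.6672 0.196  0.1696] 0.0013763361232785219 0.05185205853664081 0.06495518540427601
az AB 18.204961509429157 ctr [0.6357 0.2127 0.2343]
ctr plane 0.2343249915808525 [0.6354 0.2114 0.2343]
ctr plane 0.236 [0.6347 0.2107 0.236 ]
G [0.6344 0.2147 0.2033]
axis [0.0198 0.0008 0.9998]
```

```bash
python3 -c "
from h import *
s,p,R=now()
for d in((-.0007,.0043,0),(-.0007,.0043,-.145),(-.0007,.0043,-.157)): print(R.T@np.array(d))
print(R.T@[0,0,-.001]*1)"
```

```text
[ 0.003   0.0007 -0.003 ]
[0.1054 0.0006 0.0997]
[0.1139 0.0006 0.1082]
[ 0.0007 -0.      0.0007]
```

In the tool's units: 0.1054 m is 5.27, 0.0997 m is 4.985.

inch_along --pt "0.15 0.035 -0.15 0 0 0" --pt "1.25 0.035 1 0 0 0" --pt "2.5 0.03 2.2 0 0 0" --pt "3.75 0.03 3.45 0 0 0" --pt "4.5 0.03 4.2 0 0 0" --pt "5.27 0.03 4.985 0 0 0" --pt "5.27 0.03 4.985 0 0 0" --pt "5.27 0.03 4.985 0 0 0"

```text
time: 21.25
tool_pos: [0.634, 0.2185, 0.0566]
ee_rot: [0.311, 0.537, 0.751, -0.222]
wrist_force: [0.2, 0.7, -0.9]
grip_width: 0.0516
grasp_force: 57.6
```

```bash
python3 -c "
from h import *
to(((.6337,.219,.0583),-71,45))"
```

```text
t 21.25 j [ 0.6474  0.9148  1.5784 -0.8393  1.1262  0.8827] p [0.634  0.2185 0.0566] F [ 0.2009  0.6687 -0.8672] w 0.051560587631251736 57.598981875926256
[-0.0008 -0.0001  0.0005] [-0.0013  0.0001 -0.0019]
```

inch_along --pt "0.15 0 0.15 0 0 0" --pt "0.3 0 0.3 0 0 0" --pt "0.35 0 0.35 0 0 0" --pt "0.4 0 0.4 0 0 0" --pt "0.4 0 0.4 0 0 0"

```text
time: 21.88
tool_pos: [0.6335, 0.2183, 0.0444]
ee_rot: [0.311, 0.537, 0.752, -0.223]
wrist_force: [0.1, -0.2, -1.4]
grip_width: 0.0514
grasp_force: 57.6
```

In the tool's units: 0.002 m is 0.1, 0.001 m is 0.05.

inch_along --pt "0.05 0 0.05 0 0 0" --pt "0.1 0 0.1 0 0 0" --pt "0.1 0 0.1 0 0 0" --pt "0.1 0 0.1 0 0 0"

```text
time: 22.38
tool_pos: [0.6335, 0.2183, 0.0417]
ee_rot: [0.311, 0.537, 0.752, -0.223]
wrist_force: [-1.3, -0.8, -1.1]
grip_width: 0.0511
grasp_force: 57.6
```

inch_along --pt "0.05 0 0.05 0 0 0" --pt "0.05 0 0.05 0 0 0" --pt "0.05 0 0.05 0 0 0"

```text
time: 22.75
tool_pos: [0.6336, 0.2183, 0.0405]
ee_rot: [0.311, 0.537, 0.751, -0.223]
wrist_force: [-1.4, 0.7, 3.8]
grip_width: 0.0513
grasp_force: 57.9
```

inch_along --pt "0.035 0 0.035 0 0 0" --pt "0.035 0 0.035 0 0 0" --pt "0.035 0 0.035 0 0 0"

```text
time: 23.12
tool_pos: [0.6336, 0.2183, 0.0404]
ee_rot: [0.312, 0.537, 0.751, -0.223]
wrist_force: [-5.2, 0.7, 15.6]
grip_width: 0.0514
grasp_force: 59.0
```

Seated: contact came at the expected height. Release and retreat along the tool axis.

inch_along --pt "-0.035 0 -0.035 0 0 0" --pt "-0.035 0 -0.035 0 0 0" --pt "-0.035 0 -0.035 0 0 0" --pt "-0.035 0 -0.035 0 0 0" --pt "-0.035 0 -0.035 0 0 0" --pt "-0.035 0 -0.035 0 0 0" --pt "-0.035 0 -0.035 0 0 0" --jaw 0.085

```text
time: 24.0
tool_pos: [0.6335, 0.2183, 0.0402]
ee_rot: [0.311, 0.537, 0.752, -0.223]
wrist_force: [0.1, -0.0, 0.3]
grip_width: 0.085
grasp_force: 0.0
```

inch_along --pt "0 0 -2 0 0 0" --pt "0 0 -4 0 0 0" --pt "0 0 -6 0 0 0" --pt "-2.5 0 -9 0 0 0" --pt "-2.5 0 -10 0 0 0" --pt "-2.5 0 -10 0 0 0" --pt "-2.5 0 -10 0 0 0" --pt "-2.5 0 -10 0 0 0"

```text
time: 25.0
tool_pos: [0.599, 0.3179, 0.2157]
ee_rot: [0.311, 0.537, 0.752, -0.224]
wrist_force: [-0.6, -0.1, -0.1]
grip_width: 0.0849
grasp_force: 0.0
```

```bash
python3 - <<'E'
from h import *
import cv2
to()
t=env.camera("top")[:,:,::-1];s=env.camera("scene")[:,:,::-1]
cv2.imwrite("pics/t5.png",t);cv2.imwrite("pics/s5.png",s)
cv2.imwrite("pics/c5.png",np.hstack([cv2.resize(t[100:250,120:520],(400,150)),cv2.resize(s[150:450,100:600],(400,240))[:150]]) if 0 else np.vstack([cv2.resize(t[110:260,120:520],(800,300)),cv2.resize(s[200:388,100:600],(800,300))]))
E
```

```text
t 25.00 j [ 0.7802  0.7653  1.4162 -0.6991  1.4195  0.727 ] p [0.599  0.3179 0.2157] F [-0.619  -0.0628 -0.0604] w 0.08492092880796884 0.0
```

View pics/c5.png

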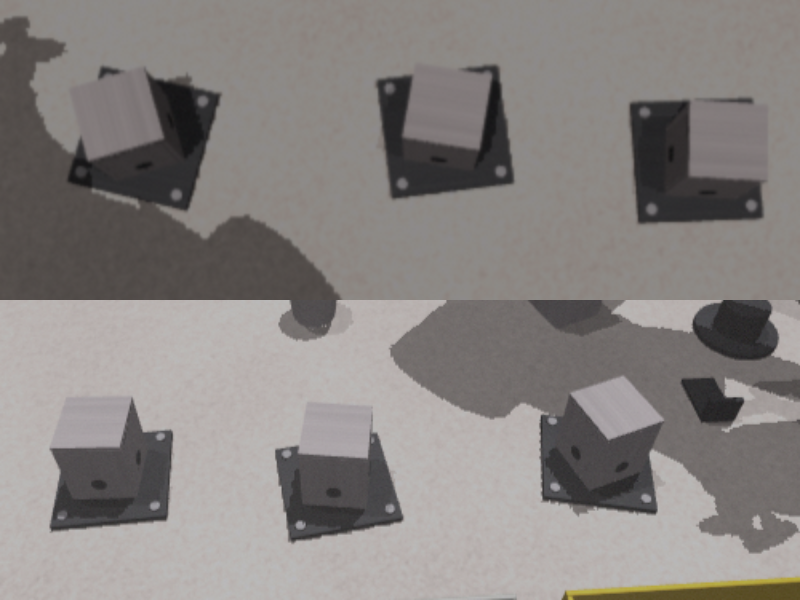

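All three sockets sit mouth-down and flat on their plates: the new one at top crop (118,115) / scene crop (612,435), with the stored two unmoved. The gripper is clear, so I hand in the job.

```bash
python3 -c "
from workcell import env
print(env.finish_job())"
```

```text
the job is handed in; nothing more can be done
None
```

I laid the socket on its side on the bench and let go, then took it again and set it mouth-down over the empty post, seated on the plate; the two stored sockets were not touched, and I handed the job in at about 25 s (no verdict was returned).

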